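# Set the long dimmer on the electrical training table

## Robot

A 6-joint arm with a two-finger parallel gripper is mounted at the origin on the work surface. World frame = base frame: x ahead of the robot, y to its left, z up, the work surface at z = 0. Lengths are in m, angles in rad, forces in N, time in s.
With the tool pointing down it reaches from about 0.275 to 0.85 m from the base axis. Payload 5.2 kg.
Tool frame: the origin (TCP) lies midway between the tips of the shut fingers; the grasp point (between the pads) lies 19 mm behind it (env.hold_point_z is the distance from the TCP to the grasp point, in m); z points along the fingers, x is the direction in which the jaws open and shut, and the axes are right-handed (so a half turn about z gives the same grasp; the last joint's range is limited). The gripper opens to 85 mm and grips with 20 to 120 N. Pads are 22 mm wide; open, the fingers measure 114 mm over their backs; the gripper's body (76 mm by 85 mm) begins 54 mm behind the grasp point. The pads swing forward as they close: fully open they stand 13 mm farther back than shut.
Start: joints at [-1.394, 0.259, 1.535, -0, 1.348, -0.203], TCP at [0.204, -0.511, 0.231] pointing down, gripper open.
Joint ranges: [-3.14, 3.14], [-0.91, 2.08], [0.19, 2.58], [-1.22, 4.36], [0.22, 2.71], [-3.12, 3.12]. Speed limits (rad/s): [2.57, 2.57, 3.14, 3.14, 3.14, 3.14].

## Interface

Orientations are given as a unit quaternion [w, x, y, z].
In Python, from station import readout, optics, workorder, env gives the robot as it stands.
- The arm moves only by the shell command python3 -m jog 'ROWS' [FORCE]. ROWS is JSON, a list of rows, each a list of 5 numbers: the shift along the tool's x, y, z in cm, then the turn about the tool's z in rad, then the gripper command: -1 is fully open, 1 is shut, values between are in proportion. A call has exactly 10 rows; each row shifts and turns the commanded pose from where the row before left it, along the tool's axes as they then stand; what a row does not reach is not made up. A row lasts 1/10 s, in which the tool goes at most 50 mm and 8.59 degrees, less where a joint would pass 70% of its speed; a pose out of reach is approached as far as the arm can. A call with a gripper value outside its range is refused whole. The fingers move at their own pace and stop on an object; FORCE is the grip in N (left out, the last holds). Time passes only in rows, so rows that do not move let the fingers close, or fill a call up. It gives the time, the measured TCP pose, the force and the opening at its end, in the units of the state.
- readout.get_state(): the state, without advancing time (a new reading comes with each control period).
- optics.read_camera(name): name is "side" or "top" or "wrist"; returns a dict with "pixels" (384x512x3 uint8, red, green, blue), "camera_matrix" (3x3 intrinsics, pixels), "rvec" (rotation vector, rad) and "tvec" (3), from world to camera coordinates, as OpenCV has them. Camera axes: x right, y down, z forward; pixel columns grow to the right and rows downward; lengths in m; the calibration is good to about 2 mm. The wrist camera is an equidistant fisheye: a pixel r from the principal point sees the ray r / f radians off the axis. A picture is of the moment at which its call begins. There is no depth.
- workorder.close_job(): hands the job in, once; it reports no verdict.
The state is a dict: "clock": time; "joints": joint angles; "dq": joint speeds; "joint_efforts": joint torques, N m; "position": TCP position; "eef_rot": TCP orientation; "force": force on the tool from outside, world axes, zero at the start; "wrist_torque": the same for the moment, N m; "width": opening from 0.0 (shut) to 1.0 (fully open).
Only numpy, scipy, OpenCV 4.12 (cv2) and the standard library are available. Lean on these libraries where they do the work, as an engineer would, in place of code of your own. Each camera call takes 0.05 s, during which the arm holds its last target.

## Task

Set the lamp level on the longer of the two dimmers: slide its black grip along the track until it stands squarely beside the little index clip fixed at the edge of that dimmer, then let go of it. Leave the grip of the short dimmer where it is.

Things in the scene. Friction and masses are not known exactly. Their poses are not given: they have to be found in the camera images.
- long_dimmer: The longer dimmer: flat white housing 90 wide (x) x 210 long (y) x 30 mm high, fixed to the table. Origin at the centre of its underside on the table; its y axis runs along the track, z up. A black grip slides in a straight slot along the middle (x = 0); the grip's centre can travel from y = -70 to y = +70 mm.
- long_dimmer_top (a point): Centre of the top face of the long dimmer's black grip: an upright block 24 mm across the track (x) x 18 mm along it (y) x 40 mm tall, its top 72 mm above the table and 42 mm above the housing. Axes parallel to the long dimmer's (y along the track); the point moves with the grip. It starts at the -y part of the track, 40 mm or more short of the index clip. It slides with about 2 N of friction and stays where it is left.
- index_clip: Small black clip, 22 (x) x 12 (y) x 9 mm high, fixed on top of the long dimmer's housing 34 mm to the +x side (the side away from the robot) of the track's centre line, with a point towards the track. Origin at the centre of its underside, 30 mm above the table; axes parallel to the long dimmer's. The clip cannot be moved; it marks the wanted place of the grip along y, different each time.
- short_dimmer_top (a point): Centre of the top face of the short dimmer's grip, same grip size and height as the long one's, on a white housing 90 x 130 x 30 mm with 60 mm of travel along this point's y axis and no clip. It slides as easily as the other and is to be left alone.
There are look-alikes about, which are no part of the job. Leave any orange or yellow look-alike of the long_dimmer alone.

How it is judged:
At the end, for the whole second after the job is handed in: The long dimmer's grip is centred beside the index clip within 11 mm along the track, and the short dimmer's grip is within 8 mm of where it started (y of long_dimmer_top in the frame of index_clip between -0.011 and 0.011 m and distance of short_dimmer_top from where it was at the start of the episode below 0.008 m); the robot touches nothing.
It fails at once if the short dimmer's grip is shifted by more than 8 mm (distance of short_dimmer_top from where it was at the start of the episode above 0.008 m).
It also fails if it takes over 32 s, if anything falls off the work surface, if the arm or the gripper's body presses on something with over 40 N, if the wrist force passes 120 N, or if a joint passes its speed limit or range.

## Working session

There is one attempt and no reset: what is moved stays moved. The work goes in short steps, Python scripts to look and compute and a shell command to move; the robot and the scene stay as the last step left them, time stands still between calls to the robot, and variables do not carry over. Pictures are saved under pics/ and viewed, and the job is handed in when it is done.

```bash
mkdir -p pics; ls; python3 - <<'E'
from station import readout, optics
import cv2
print(readout.get_state())
for n in("top","side","wrist"):
    c=optics.read_camera(n); cv2.imwrite(f"pics/{n}0.png",c["pixels"][:,:,::-1]); print(n,c["camera_matrix"],c["rvec"],c["tvec"])
E
```

```text
pics
{'clock': 0.0, 'joints': array([-1.39380680e+00,  2.59332370e-01,  1.53609791e+00, -1.80560336e-05,
        1.34799619e+00, -2.02793651e-01]), 'dq': array([ 0.00090432, -0.00157396, -0.00127726,  0.00043035, -0.00183278,
        0.00013552]), 'joint_efforts': array([-4.91203045e-04, -4.46032727e+01, -2.90577865e+01, -3.36757230e-04,
        1.16762705e-02, -6.27969271e-06]), 'position': array([ 0.20381859, -0.51026508,  0.23047447]), 'eef_rot': array([-6.50516872e-04,  8.27865230e-01, -5.60926306e-01, -6.46235573e-04]), 'force': array([ 0.07101562, -0.10264217,  0.73740928]), 'wrist_torque': array([-0.00433098, -0.01480555,  0.01228301]), 'width': 0.9939117876034316}
top [[489.15457024   0.         266.83358519]
 [  0.         489.15457024 185.63333889]
 [  0.           0.           1.        ]] [ 2.09393795 -2.15499623  0.17991168] [-0.16450645  0.44925695  1.73662059]
side [[381.60954434   0.         254.26308672]
 [  0.         381.60954434 189.95191664]
 [  0.           0.           1.        ]] [ 1.01113136 -2.48958594  1.00061001] [0.19843702 0.35887122 1.08204386]
wrist [[297.31863964   0.         250.93721724]
 [  0.         297.31863964 195.93617607]
 [  0.           0.           1.        ]] [-2.39026403  1.61930562  0.24347821] [-0.54889644 -0.03736646  0.37945905]
```

View pics/top0.png

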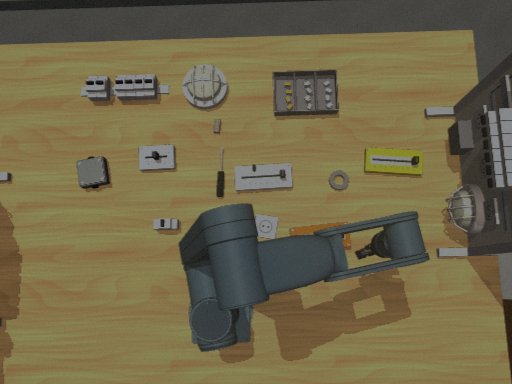

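View pics/side0.png

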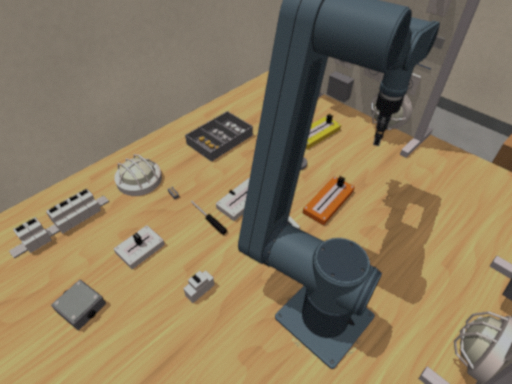

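View pics/wrist0.png

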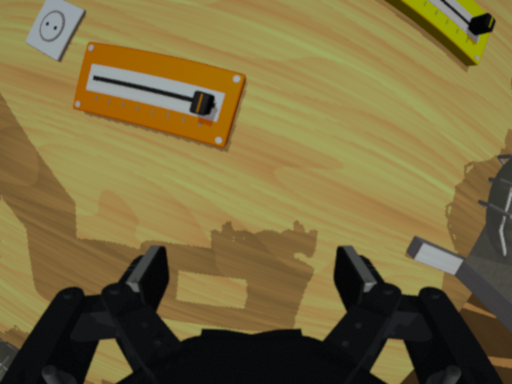

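The top view shows the white long dimmer at about (264,177), with its grip near (283,174) and the clip near (254,168). The short one is at (157,157). The orange and yellow look-alikes are at (320,235) and (394,161). I'll zoom in for the pixel positions.

```bash
cat > h.py <<'E'
import numpy as np, cv2
from station import optics, readout
def ray(c,uv,z):
    K=c["camera_matrix"];R=cv2.Rodrigues(np.array(c["rvec"],float))[0];t=np.array(c["tvec"]).ravel()
    d=R.T@np.linalg.solve(K,[uv[0],uv[1],1.]); o=-R.T@t
    return o+d*(z-o[2])/d[2]
def proj(c,P): return cv2.projectPoints(np.array(P,float).reshape(-1,3),np.array(c["rvec"],float),np.array(c["tvec"],float),c["camera_matrix"],None)[0].reshape(-1,2)
E
python3 - <<'E'
from h import *
c=optics.read_camera("top"); im=c["pixels"][150:205,225:305,::-1]
cv2.imwrite("pics/z1.png",cv2.resize(im,None,fx=10,fy=10,interpolation=cv2.INTER_CUBIC))
E
```

```text
(no output)
```

View pics/z1.png

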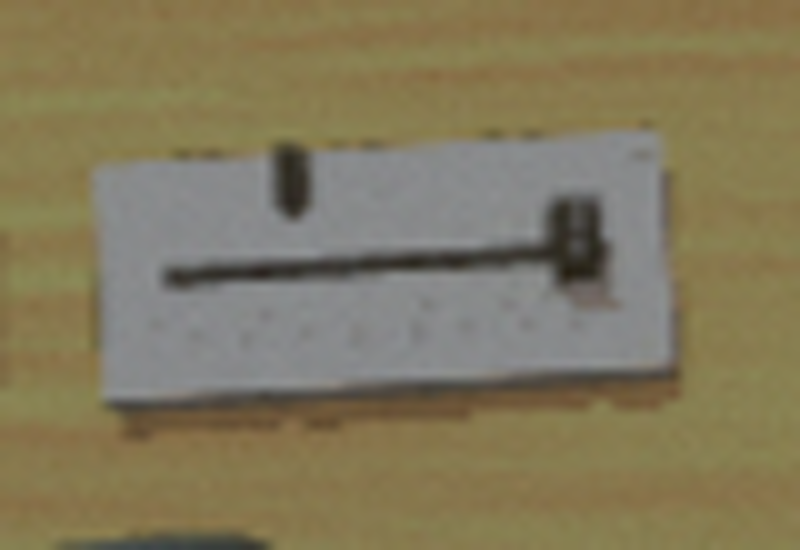

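The zoom shows the housing top corners at zoom pixels (95,168), (655,132), (670,372) and (105,402). The clip centre is about (291,180) and the grip top about (574,230).

```bash
python3 - <<'E'
from h import *
from scipy.optimize import least_squares
c=optics.read_camera("top")
px=lambda x,y:np.array([225+(x+.5)/10-.5,150+(y+.5)/10-.5])
obs=np.array([px(95,168),px(655,132),px(670,372),px(105,402)])
loc=np.array([[45,105,30],[45,-105,30],[-45,-105,30],[-45,105,30]])/1000
def R(a):return np.array([[np.cos(a),-np.sin(a),0],[np.sin(a),np.cos(a),0],[0,0,1]])
f=lambda p:(proj(c,loc@R(p[2]).T+[p[0],p[1],0])-obs).ravel()
r=least_squares(f,[.5,0,0]);p=r.x;print(p,r.fun.round(2))
A=R(p[2]);o=np.array([p[0],p[1],0])
for n,u,z in(("clip",px(291,180),.0375),("grip",px(574,230),.072)):
    w=ray(c,u,z);print(n,w,(w-o)@A)
for y in(-.07,.07): print(o+A@[0,y,.072])
s=readout.get_state();q=s["eef_rot"]
from scipy.spatial.transform import Rotation as Ro
print(Ro.from_quat(np.r_[q[1:],q[0]]).as_matrix().round(4),s["position"],s["clock"])
E
```

```text
[ 0.48097466 -0.16301274  0.02902459] [-0.56 -0.34  0.45 -0.04  0.56  0.01 -0.45  0.34]
clip [ 0.51323771 -0.13098973  0.0375    ] [0.03317878 0.03107324 0.0375    ]
grip [ 0.48435012 -0.23292479  0.072     ] [ 0.00134515 -0.06998055  0.072     ]
[ 0.4830061  -0.23298326  0.072     ]
[ 0.47894323 -0.09304223  0.072     ]
[[ 3.707e-01 -9.287e-01 -1.000e-04]
 [-9.287e-01 -3.707e-01  9.000e-04]
 [-9.000e-04 -2.000e-04 -1.000e+00]] [ 0.20388758 -0.51054736  0.2309113 ] 0.25
```

```bash
python3 -m jog '[[0,0,0,0.117,-1],[0,0,0,0.117,-1],[0,0,0,0.117,-1],[-2,-2.1,0,0,-1],[-2,-2.1,0,0,-1],[-2,-2.1,0,0,-1],[-2,-2.1,0,0,-1],[-2,-2.1,0,0,-1],[-2,-2.1,0,0,-1],[-2,-2.1,0,0,-1]]' 40
python3 -m jog '[[-2,-2.1,0,0,-1],[-2,-2.1,0,0,-1],[-2,-2.1,0,0,-1],[-2,-2.1,0,0,-1],[-2,-2.1,0,0,-1],[-2,-2.1,0,0,-1],[0,0,0,0,-1],[0,0,0,0,-1],[0,0,0,0,-1],[0,0,0,0,-1]]'
cat >> h.py <<'E'
from scipy.spatial.transform import Rotation as Ro
def gap(target):
    s=readout.get_state();q=s["eef_rot"];M=Ro.from_quat(np.r_[q[1:],q[0]]).as_matrix()
    print("pos",s["position"].round(4),"need tool cm",(M.T@(np.array(target)-s["position"])*100).round(2),"xang",np.degrees(np.arctan2(M[1,0],M[0,0])).round(2),s["force"].round(1),s["width"],s["clock"])
E
python3 - <<'E'
from h import *
gap([.4835,-.233,.16])
c=optics.read_camera("wrist"); cv2.imwrite("pics/w2.png",c["pixels"][:,:,::-1])
E
```

```text
clock: 1.25
position: [0.3475, -0.3657, 0.2313]
eef_rot: [-0.0, 0.717, -0.697, -0.0]
force: [-0.1, -0.0, 0.5]
width: 1.001
clock: 2.25
position: [0.4687, -0.2438, 0.2313]
eef_rot: [0.0, 0.717, -0.697, -0.0]
force: [-0.3, -0.2, 0.6]
width: 0.995
pos [ 0.4687 -0.2438  0.2313] need tool cm [-1.04 -1.51  7.13] xang -88.43 [-0.3 -0.2  0.6] 0.9953228438488716 2.25
```

View pics/w2.png

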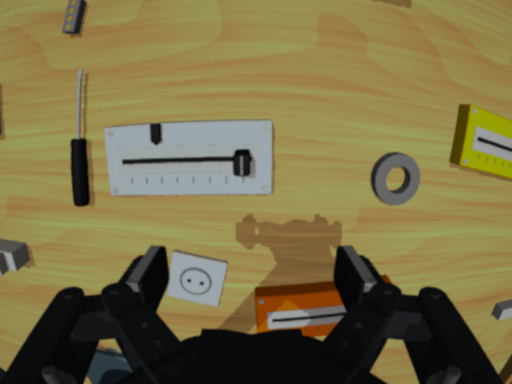

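The wrist view shows the white dimmer with its grip top near (240,163) and the clip near (155,133). I'll zoom in and cross-check through the fisheye model.

```bash
cat >> h.py <<'E'
def wray(c,uv,z):
    K=c["camera_matrix"];d=np.array([(uv[0]-K[0,2])/K[0,0],(uv[1]-K[1,2])/K[1,1]]);th=np.hypot(*d)
    v=np.r_[d/th*np.sin(th),np.cos(th)]
    R=cv2.Rodrigues(np.array(c["rvec"],float))[0];t=np.array(c["tvec"]).ravel();d=R.T@v;o=-R.T@t
    return o+d*(z-o[2])/d[2]
E
python3 - <<'E'
from h import *
c=optics.read_camera("wrist")
cv2.imwrite("pics/w3.png",cv2.resize(c["pixels"][110:205,100:280,::-1],None,fx=4,fy=4,interpolation=cv2.INTER_CUBIC))
for n,u,z in(("clip",(155,133),.0375),("grip",(241,162),.072),("c1",(106,128),.03),("c2",(272,121),.03)):print(n,wray(c,u,z))
E
```

```text
clip [ 0.51439303 -0.13038808  0.0375    ]
grip [ 0.48756592 -0.23271296  0.072     ]
c1 [ 0.52193723 -0.06161419  0.03      ]
c2 [ 0.52896329 -0.26601287  0.03      ]
```

View pics/w3.png

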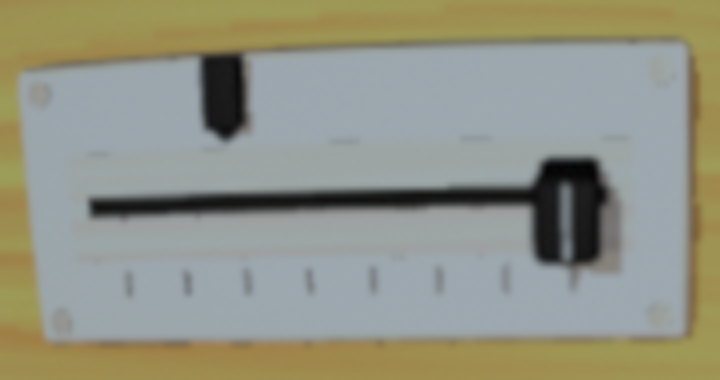

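Both views agree on the grip and the clip. I'll move over the grip and go down.

```bash
python3 -m jog '[[-0.5,-0.75,1.4,0,-1],[-0.5,-0.75,1.4,0,-1],[0,0,1.4,0,-1],[0,0,1.4,0,-1],[0,0,1.4,0,-1],[0,0,2,0,-1],[0,0,2,0,-1],[0,0,2,0,-1],[0,0,2,0,-1],[0,0,2,0,-1]]'
python3 -m jog '[[0,0,1,0,-1],[0,0,0.5,0,-1],[0,0,0,0,-1],[0,0,0,0,0.2],[0,0,0,0,0.5],[0,0,0,0,1],[0,0,0,0,1],[0,0,0,0,1],[0,0,0,0,1],[0,0,0,0,1]]' 40
python3 - <<'E'
from h import *
gap([.48,-.132,.047])
c=optics.read_camera("wrist"); cv2.imwrite("pics/w4.png",c["pixels"][:,:,::-1])
E
```

```text
clock: 3.35
position: [0.4838, -0.2315, 0.059]
eef_rot: [-0.0, 0.717, -0.697, -0.001]
force: [-0.8, 0.6, 0.0]
width: 0.995
clock: 4.35
position: [0.4842, -0.2328, 0.0468]
eef_rot: [-0.0, 0.717, -0.697, 0.0]
force: [-0.7, 0.2, 6.2]
width: 0.205
pos [ 0.4842 -0.2328  0.0468] need tool cm [-10.09   0.13  -0.02] xang -88.34 [-0.7  0.2  6.2] 0.20472897391539843 4.35
```

View pics/w4.png

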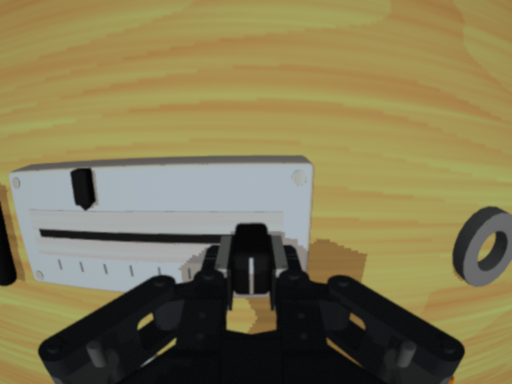

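The grip is held between the pads (opening about 17.4 mm), and the clip shows at (83,187). I'll slide it 10.1 cm along the track.

```bash
python3 -m jog '[[-1,0,0,0,1],[-1.2,0,0,0,1],[-1.2,0,0,0,1],[-1.2,0,0,0,1],[-1.2,0,0,0,1],[-1.2,0,0,0,1],[-1.2,0,0,0,1],[-1.1,0,0,0,1],[-0.8,0,0,0,1],[0,0,0,0,1]]'
python3 -m jog '[[0,0,0,0,1],[0,0,0,0,1],[0,0,0,0,1],[0,0,0,0,1],[0,0,0,0,1],[0,0,0,0,1],[0,0,0,0,1],[0,0,0,0,1],[0,0,0,0,1],[0,0,0,0,1]]'
python3 - <<'E'
from h import *
gap([.48,-.132,.047])
c=optics.read_camera("wrist"); cv2.imwrite("pics/w5.png",c["pixels"][:,:,::-1])
E
```

```text
clock: 5.4
position: [0.4807, -0.1303, 0.0468]
eef_rot: [-0.0, 0.718, -0.697, -0.0]
force: [-2.1, 1.7, 7.5]
width: 0.2
clock: 6.4
position: [0.4807, -0.1308, 0.0468]
eef_rot: [-0.0, 0.717, -0.697, -0.0]
force: [-2.8, 1.5, 9.1]
width: 0.198
pos [ 0.4807 -0.1308  0.0468] need tool cm [ 0.12  0.08 -0.02] xang -88.34 [-2.8  1.5  9.1] 0.19771252941793827 6.4
```

View pics/w5.png

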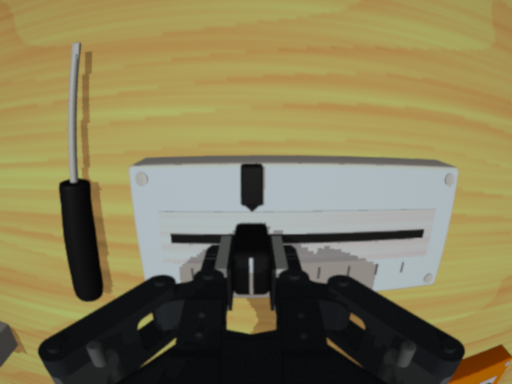

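The clip point at (252,208) lines up with the grip at (251,260). I'll release gently, then retreat upward.

```bash
python3 -m jog '[[0,0,0,0,0.4],[0,0,0,0,0.2],[0,0,0,0,0],[0,0,0,0,-0.5],[0,0,0,0,-1],[0,0,0,0,-1],[0,0,0,0,-1],[0,0,0,0,-1],[0,0,0,0,-1],[0,0,0,0,-1]]'
python3 -m jog '[[0,0,-1,0,-1],[0,0,-2,0,-1],[0,0,-2,0,-1],[0,0,-2,0,-1],[0,0,-2,0,-1],[0,0,-2,0,-1],[0,0,-2,0,-1],[0,0,-2,0,-1],[0,0,-1,0,-1],[0,0,0,0,-1]]'
python3 - <<'E'
from h import *
gap([.48,-.132,.2])
c=optics.read_camera("wrist"); cv2.imwrite("pics/w6.png",c["pixels"][:,:,::-1])
c=optics.read_camera("top"); cv2.imwrite("pics/t6.png",c["pixels"][:,:,::-1])
E
```

```text
clock: 7.45
position: [0.4811, -0.1317, 0.0463]
eef_rot: [-0.0, 0.717, -0.697, 0.0]
force: [-0.2, 1.4, 0.4]
width: 0.996
clock: 8.45
position: [0.4819, -0.1321, 0.2081]
eef_rot: [-0.0, 0.717, -0.697, 0.002]
force: [0.0, -0.4, -0.4]
width: 1.008
pos [ 0.4819 -0.1321  0.2081] need tool cm [-0.02  0.2   0.81] xang -88.35 [ 0.  -0.4 -0.4] 1.008393605234237 8.45
```

View pics/w6.png

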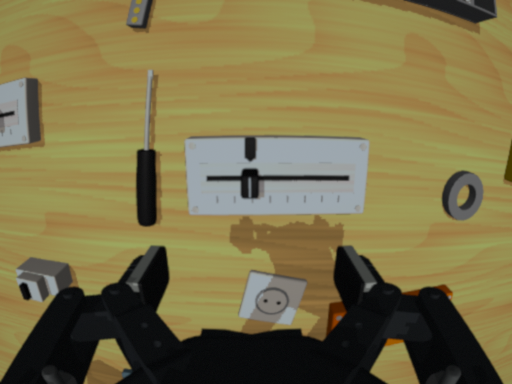

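View pics/t6.png

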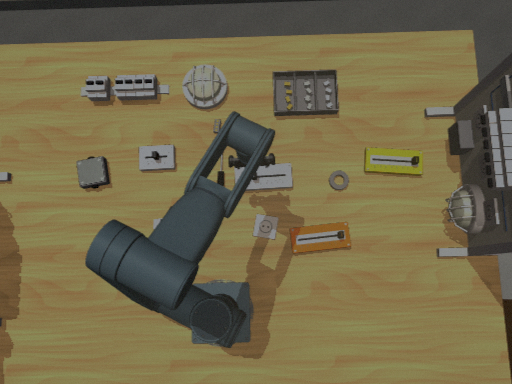

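The grip top at (250,184) stands beside the clip at (250,148). The short dimmer at (157,157) looks unchanged, and the arm is clear. One numeric check, then I'll hand it in.

```bash
python3 - <<'E'
from h import *
from station import workorder
c=optics.read_camera("wrist")
a=wray(c,(250,148),.0375);b=wray(c,(250,185),.072);y=np.array([-.029,.9996,0])
print(a,b,"dy",(b-a)@y)
s=optics.read_camera("top")["pixels"].astype(int);o=cv2.imread("pics/top0.png")[:,:,::-1].astype(int)
print("short diff",abs(s-o)[140:175,135:178].max())
gap([0,0,0])
if abs((b-a)@y)<.006: print(workorder.close_job())
E
```

```text
[ 0.51315212 -0.12916846  0.0375    ] [ 0.4820524  -0.13013962  0.072     ] dy -6.887940954682206e-05
short diff 13
pos [ 0.4804 -0.1313  0.2052] need tool cm [-14.49  47.61  20.63] xang -88.35 [ 0.2  0.3 -0.3] 1.0005813251388829 8.65
the job is handed in; nothing more can be done
None
```

I set the long dimmer: the arm gripped its black grip, slid it about 10.2 cm along the track to the index clip, let go and backed straight up. The job was handed in at about 8.7 s.

- **Grip position:** the last wrist image put the grip about 0.1 mm from the clip along the track. The camera calibration is only good to about 2 mm, so treat that as the real accuracy.
- **Short dimmer:** its part of the top image matched the starting picture apart from small pixel differences (13 of 255 at most).
- **Robot at hand-in:** it was open and clear of everything, about 0.2 m above the table, with no contact force. The highest force I saw was about 10 N, while holding the grip.

No check failed or disagreed.

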